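# Check a housing frame for square with a slide rule

### The arm

A 7-joint arm with a two-finger parallel gripper is mounted at the origin on the work surface. World frame = base frame: x ahead of the robot, y to its left, z up, the work surface at z = 0. Lengths are in m, angles in rad, forces in N, time in s.
With the tool pointing down it reaches from about 0.425 to 0.825 m from the base axis. Payload 3.6 kg.
Tool frame: the origin (TCP) lies between the finger pads; the fingertips stand 22 mm ahead of it and the grasp point (between the pads) lies 3 mm ahead of it; z points along the fingers, y is the line along which they close (so a half turn about z gives the same grasp; the last joint's range is limited). The gripper opens to 85 mm and grips with 20 to 120 N. Pads are 22 mm wide; open, the fingers measure 114 mm over their backs; the gripper's body (76 mm by 85 mm) begins 54 mm behind the grasp point. The pads swing forward as they close: fully open they stand 13 mm farther back than shut.
Start: joints at [1.131, 0.615, -0.013, 1.423, 0.008, 1.103, -0.04], TCP at [0.261, -0.595, 0.214] pointing down, gripper open.
Joint ranges: [-3.12, 3.12], [-0.3, 2.06], [-1.34, 1.32], [0.26, 2.42], [-1.36, 4.5], [0.01, 1.98], [-2.84, 2.84]. Speed limits (rad/s): [2.79, 2.79, 3.14, 3.14, 3.14, 3.14, 3.14].

### API

Orientations are given as [roll, pitch, yaw] about the fixed x, y, z axes, in that order (R = Rz(yaw) Ry(pitch) Rx(roll)).
In Python, from rig import manip gives the robot as it stands.
- The arm moves only by the shell command python3 -m crank 'ROWS' [OPENING]. ROWS is JSON, a list of rows, each an object of numbers: "x", "y", "z": the shift along the world's x, y, z in mm; "ax", "ay", "az": the turn, a rotation vector about the world's x, y, z in rad. In form: [{"x": .., "y": .., "z": .., "ax": .., "ay": .., "az": ..}, ...]. A call has 1 to 5 rows; each row is the pose to reach, as a shift and turn from the pose commanded when the call began; what a row does not reach only later rows make up. A row lasts 1/12 s, in which the tool goes at most 41.7 mm and 7.16 degrees, less where a joint would pass 70% of its speed; a pose out of reach is approached as far as the arm can. A call with a gripper value outside its range is refused whole. OPENING is the opening, from 0 (shut) to 1 (fully open), set as the call begins (- or left out, the last holds). The fingers move at their own pace and stop on an object; the grip force is fixed at half the most. Time passes only in rows, so rows that repeat a pose let the fingers close. It gives the time, the measured TCP pose, the force, the opening and the grip force at its end, in the units of the state.
- manip.get_obs(): the state, without advancing time (a new reading comes with each control period).
- manip.get_image(name): name is "scene" or "side" or "wrist"; returns the picture (480x640x3 uint8, red, green, blue); there is no depth.
- manip.camera_info(name): a dict with "K" (3x3 intrinsics, pixels), "world_from_camera" (4x4, takes a point from camera to world coordinates). Camera axes: x right, y up, looking along -z (the intrinsics and any distortion apply to the point x, -y, -z); pixel columns grow to the right and rows downward; lengths in m; the calibration is good to about 2 mm. A picture is of the moment at which its call begins: read the wrist's pose just before it. camera_info takes no time and is no camera call; for the wrist camera it gives the pose at the moment of the call.
- manip.finish_job(): hands the job in; it is judged then, once.
The state is a dict: "time_s": time; "q": joint angles; "qvel": joint speeds; "tau": joint torques, N m; "eef_pos": TCP position; "orientation": TCP orientation; "wrist_force": force on the tool from outside, world axes, zero at the start; "moment": the same for the moment, N m; "finger_gap": finger opening in m; "grip_force": force on a finger pad.
Only numpy, scipy, OpenCV 4.12 (cv2) and the standard library are available. Lean on these libraries where they do the work, as an engineer would, in place of code of your own. Each camera call takes 0.05 s, during which the arm holds its last target. There are 200 camera calls.

### The job

The black display-housing frame on the bench is out of square. Check it with the long slide rule: lower the rule flat across one pair of opposite corners, keep it still there for a second to read it, then do the same across the other pair, and finish with the rule lying let go across the longer diagonal (lowered onto it, not dropped), reaching over both corners. Leave the frame where it stands.

Things in the scene. Friction and masses are not known exactly. Their poses are not given: they have to be found in the camera images.
- slide_rule: Long slide rule: straight stick 320 mm long, 14 mm thick, 0.15 kg, lying flat (the similar one 160 mm long is too short). 230 mm is wooden stock 28 mm wide, the other 90 mm a brass slide 16 mm wide, drawn out and locked. Origin: middle of its length (wood, 28 mm wide, its balance point), on the underside; x along it to the brass end, y across, z up. Either end may point either way.
- corner_1 (a point): Corner 1 of the frame: point in the middle of the corner on the top face, 40 mm above the bench. The frame is an open ring of black rails 14 mm wide, 40 mm high, sides 180 mm, loose, 0.7 kg, with low posts inside the corners; racked into a lozenge with diagonals of about 236 and 272 mm. Corners are numbered round the frame: 1 is opposite 3, 2 opposite 4.
- corner_2 (a point): Corner 2 of the frame, in the middle of the corner on its top face, like corner 1
- corner_3 (a point): Corner 3 of the frame, in the middle of the corner on its top face, like corner 1, and opposite to it
- corner_4 (a point): Corner 4 of the frame, in the middle of the corner on its top face, like corner 1; opposite to corner 2

How it is judged:
On the way, in this order (a step that is already met when the one before it is completed fails the run):
1. the rule is lowered onto the frame across the shorter diagonal and kept still there (at any time before the last laying) (x of corner_2 in the frame of slide_rule between -0.155 and 0.155 m and y of corner_2 in the frame of slide_rule between -0.02 and 0.02 m and z of corner_2 in the frame of slide_rule between -0.008 and 0.008 m and x of corner_4 in the frame of slide_rule between -0.155 and 0.155 m and y of corner_4 in the frame of slide_rule between -0.02 and 0.02 m and z of corner_4 in the frame of slide_rule between -0.008 and 0.008 m and linear speed of slide_rule below 0.02 m/s), for 0.4 s.
2. the rule, still in the fingers, is brought down onto the frame across the longer diagonal (x of corner_1 in the frame of slide_rule between -0.155 and 0.155 m and y of corner_1 in the frame of slide_rule between -0.02 and 0.02 m and z of corner_1 in the frame of slide_rule between -0.008 and 0.008 m and x of corner_3 in the frame of slide_rule between -0.155 and 0.155 m and y of corner_3 in the frame of slide_rule between -0.02 and 0.02 m and z of corner_3 in the frame of slide_rule between -0.008 and 0.008 m and contact force between the fingers and slide_rule above 0.5 N), for 0.05 s.
At the end, for the whole second after the job is handed in: The rule lies at rest, let go, on top of the frame across the longer diagonal: both corner points within 20 mm of its centre line, within 155 mm of its middle along its length, and within 8 mm of its underside in height. The frame is within 25 mm of where it stood (x of corner_1 in the frame of slide_rule between -0.155 and 0.155 m and y of corner_1 in the frame of slide_rule between -0.02 and 0.02 m and z of corner_1 in the frame of slide_rule between -0.008 and 0.008 m and x of corner_3 in the frame of slide_rule between -0.155 and 0.155 m and y of corner_3 in the frame of slide_rule between -0.02 and 0.02 m and z of corner_3 in the frame of slide_rule between -0.008 and 0.008 m and linear speed of slide_rule below 0.02 m/s and angular speed of slide_rule below 0.1 rad/s); the robot touches nothing.
It fails at once if the frame is pushed more than 25 mm from where it stood (distance of any of corner_1, corner_2, corner_3, corner_4 from where it was at the start of the episode above 0.025 m).
It also fails if it takes over 51 s, if anything falls off the work surface, if the arm or the gripper's body presses on something with over 40 N, if the wrist force passes 120 N, or if a joint passes its speed limit or range.

## Working session

There is one attempt and no reset: what is moved stays moved. The work goes in short steps, Python scripts to look and compute and a shell command to move; the robot and the scene stay as the last step left them, time stands still between calls to the robot, and variables do not carry over. Pictures are saved under pics/ and viewed, at most 13 in all, crops included, and the job is handed in when it is done.

```bash
mkdir -p pics; cat > h.py <<'E'
from rig import manip
import numpy as np, cv2
def snap(n,f):
    ci=manip.camera_info(n); im=manip.get_image(n); cv2.imwrite('pics/'+f,im[:,:,::-1]); return im,ci
def ray(ci,uv,z):
    K=np.array(ci['K']);T=np.array(ci['world_from_camera'])
    p=np.linalg.solve(K,np.array([uv[0],uv[1],1.]));d=T[:3,:3]@np.array([p[0],-p[1],-p[2]])
    o=T[:3,3];return o+d*(z-o[2])/d[2]
E
python3 - <<'E'
from h import *
for n in('scene','side','wrist'):
    im,ci=snap(n,n+'0.png');print(n,{k:(np.round(v,3).tolist() if k!='name' else v) for k,v in ci.items() if k in('K','world_from_camera')},[k for k in ci])
o=manip.get_obs();print(o['time_s'],o['eef_pos'],o['orientation'],o['finger_gap'])
E
```

```text
scene {'K': [[611.807, 0.0, 317.195], [0.0, 611.807, 237.878], [0.0, 0.0, 1.0]], 'world_from_camera': [[-0.749, -0.416, 0.516, 1.243], [0.663, -0.488, 0.568, 0.774], [0.015, 0.768, 0.64, 0.942], [0.0, 0.0, 0.0, 1.0]]} ['K', 'world_from_camera']
side {'K': [[434.671, 0.0, 314.109], [0.0, 434.671, 236.34], [0.0, 0.0, 1.0]], 'world_from_camera': [[-0.779, 0.358, -0.514, 0.066], [-0.627, -0.453, 0.634, 0.553], [-0.006, 0.816, 0.577, 0.596], [0.0, 0.0, 0.0, 1.0]]} ['K', 'world_from_camera']
wrist {'K': [[392.217, 0.0, 327.262], [0.0, 392.217, 235.786], [0.0, 0.0, 1.0]], 'world_from_camera': [[0.403, 0.869, 0.287, 0.336], [-0.915, 0.384, 0.123, -0.563], [-0.003, -0.312, 0.95, 0.372], [0.0, 0.0, 0.0, 1.0]]} ['K', 'world_from_camera']
0.15 [ 0.26110511 -0.59456347  0.21320106] [-3.13957400e+00  1.56654236e-05  4.13848383e-01] 0.08536622120106001
```

View pics/scene0.png

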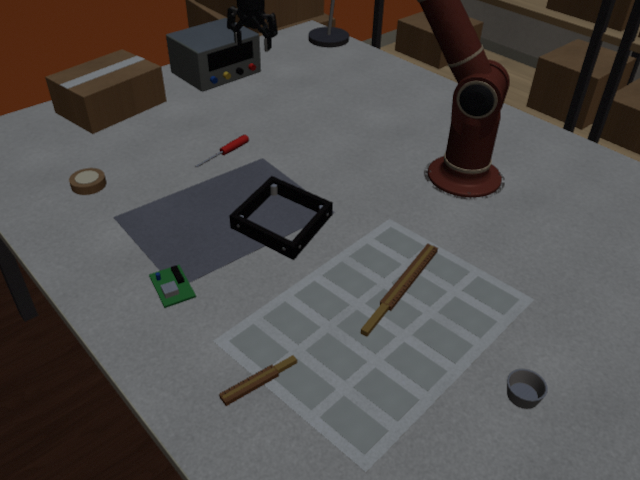

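View pics/side0.png

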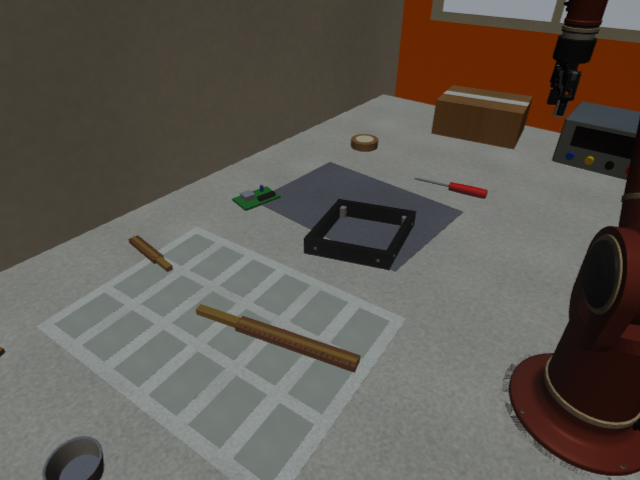

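The scene view shows the long rule from about (433,250) to the brass end at (368,328). The frame's outer corners are near (275,180), (331,210), (292,253) and (232,214). The short rule is at (258,380).

```bash
cat > m.py <<'E'
from h import *
def big(m,seed):
    n,l,s,c=cv2.connectedComponentsWithStats(m.astype(np.uint8))
    i=min(range(1,n),key=lambda i:np.hypot(*(c[i]-seed))+(1e4 if s[i,4]<300 else 0)); return (l==i).astype(np.uint8)
for n,fs,rs in(('scene',(282,216),(400,288)),('side',(360,232),(278,337))):
    im=cv2.imread('pics/%s0.png'%n);ci=manip.camera_info(n)
    hsv=cv2.cvtColor(im,cv2.COLOR_BGR2HSV)
    m=big(cv2.morphologyEx((im.max(2)<50).astype(np.uint8),cv2.MORPH_CLOSE,np.ones((3,3))),fs)
    h=cv2.convexHull(cv2.findContours(m,0,2)[0][0])
    a=cv2.approxPolyN(h,6)[0] if hasattr(cv2,'approxPolyN') else cv2.approxPolyDP(h,3,True)[:,0]
    for p in a: print(n,'F',p,np.round(ray(ci,p,.04)[:2],3),np.round(ray(ci,p,0)[:2],3))
    m=big((hsv[...,1]>110)&(hsv[...,0]<25)&(hsv[...,2]>40),rs)
    ys,xs=np.nonzero(m);P=np.array([ray(ci,(x,y),.010)[:2] for x,y in zip(xs,ys)])
    r=cv2.minAreaRect(P.astype(np.float32)*1000);print(n,'R',len(xs),r)
    c=P.mean(0);u=np.linalg.svd(P-c,full_matrices=False)[2][0];t=(P-c)@u
    print('ends',c+u*t.min(),c+u*t.max(),'mid',c+u*(t.min()+t.max())/2,'ang',np.arctan2(u[1],u[0]))
E
python3 m.py
```

```text
scene F [331 202] [ 0.398 -0.108] [ 0.36  -0.147]
scene F [332 214] [ 0.429 -0.071] [ 0.393 -0.108]
scene F [293 259] [ 0.605 -0.007] [ 0.577 -0.041]
scene F [230 228] [ 0.647 -0.186] [ 0.621 -0.228]
scene F [229 215] [ 0.62  -0.228] [ 0.593 -0.273]
scene F [271 175] [ 0.438 -0.298] [ 0.402 -0.345]
scene R 1216 ((463.93084716796875, 188.53646850585938), (326.56158447265625, 28.786434173583984), 14.985443115234375)
ends [0.30622806 0.14622965] [0.62164555 0.23081596] mid [0.4639368  0.18852281] ang 0.26200775761043993
side F [415 211] [ 0.437 -0.291] [ 0.463 -0.351]
side F [414 224] [ 0.411 -0.239] [ 0.436 -0.295]
side F [389 269] [ 0.373 -0.062] [ 0.395 -0.107]
side F [304 252] [0.542 0.   ] [ 0.576 -0.04 ]
side F [304 237] [ 0.577 -0.042] [ 0.614 -0.084]
side F [338 198] [ 0.619 -0.226] [ 0.658 -0.282]
side R 2485 ((459.5044250488281, 189.873779296875), (320.5944519042969, 35.00648880004883), 14.976393699645996)
ends [0.61441067 0.23108535] [0.30460674 0.1485601 ] mid [0.4595087  0.18982272] ang -2.881258911284498
```

```bash

python3 -m crank '[{"x":25,"y":30,"az":-0.05},{"x":45,"y":65,"az":-0.1},{"x":65,"y":100,"az":-0.15},{"x":85,"y":135,"az":-0.15},{"x":105,"y":170,"az":-0.15}]' 0.6
python3 -m crank '[{"x":20,"y":35},{"x":40,"y":70},{"x":60,"y":105},{"x":80,"y":140},{"x":100,"y":175}]'
python3 -m crank '[{"x":0,"y":40},{"x":0,"y":80},{"x":0,"y":120},{"x":0,"y":160},{"x":0,"y":200}]'
python3 -m crank '[{"x":0,"y":40},{"x":0,"y":80},{"x":0,"y":120},{"x":0,"y":160},{"x":0,"y":200}]'
python3 -m crank '[{"x":-4,"y":20},{"x":-4,"y":39},{"x":-4,"y":39},{"x":-4,"y":39},{"x":-4,"y":39}]'
python3 - <<'E'
from h import *
im,ci=snap('wrist','w1.png');o=manip.get_obs();print(o['time_s'],o['eef_pos'],o['orientation'],o['q'],o['finger_gap'])
E
```

```text
0.2 [ 0.26115972 -0.59470908  0.21338221] [-3.14001808e+00 -1.18488606e-05  4.13758952e-01] [ 1.13052545  0.61556707 -0.01257508  1.42424898  0.00805523  1.10340004
 -0.04041979] 0.08541443460906524invalid input at $[0]: expected keys x, y, z, ax, ay, az
invalid input at $[0]: expected keys x, y, z, ax, ay, az
invalid input at $[0]: expected keys x, y, z, ax, ay, az
invalid input at $[0]: expected keys x, y, z, ax, ay, az
invalid input at $[0]: expected keys x, y, z, ax, ay, az
```

View pics/w1.png

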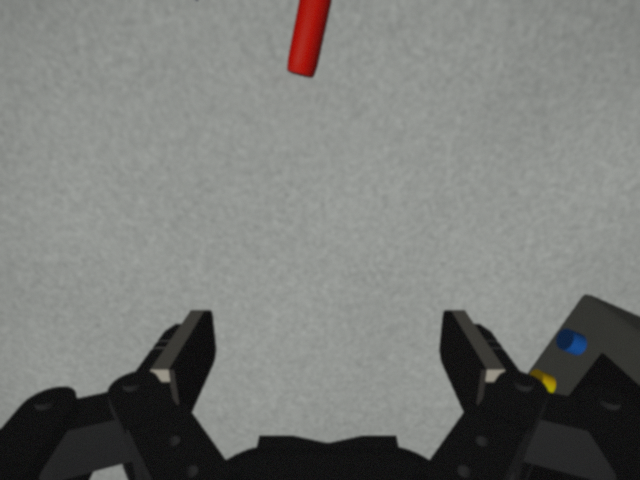

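The wrist picture shows only the screwdriver and the fingers: the arm didn't move because every row must carry all six keys.

```bash

python3 -m crank '[{"x":25,"y":30,"z":0,"ax":0,"ay":0,"az":-0.05},{"x":45,"y":65,"z":0,"ax":0,"ay":0,"az":-0.1},{"x":65,"y":100,"z":0,"ax":0,"ay":0,"az":-0.15},{"x":85,"y":135,"z":0,"ax":0,"ay":0,"az":-0.15},{"x":105,"y":170,"z":0,"ax":0,"ay":0,"az":-0.15}]' 0.6
python3 -m crank '[{"x":20,"y":35,"z":0,"ax":0,"ay":0,"az":0},{"x":40,"y":70,"z":0,"ax":0,"ay":0,"az":0},{"x":60,"y":105,"z":0,"ax":0,"ay":0,"az":0},{"x":80,"y":140,"z":0,"ax":0,"ay":0,"az":0},{"x":100,"y":175,"z":0,"ax":0,"ay":0,"az":0}]'
python3 -m crank '[{"x":0,"y":40,"z":0,"ax":0,"ay":0,"az":0},{"x":0,"y":80,"z":0,"ax":0,"ay":0,"az":0},{"x":0,"y":120,"z":0,"ax":0,"ay":0,"az":0},{"x":0,"y":160,"z":0,"ax":0,"ay":0,"az":0},{"x":0,"y":200,"z":0,"ax":0,"ay":0,"az":0}]'
python3 -m crank '[{"x":0,"y":40,"z":0,"ax":0,"ay":0,"az":0},{"x":0,"y":80,"z":0,"ax":0,"ay":0,"az":0},{"x":0,"y":120,"z":0,"ax":0,"ay":0,"az":0},{"x":0,"y":160,"z":0,"ax":0,"ay":0,"az":0},{"x":0,"y":200,"z":0,"ax":0,"ay":0,"az":0}]'
python3 -m crank '[{"x":-4,"y":20,"z":0,"ax":0,"ay":0,"az":0},{"x":-4,"y":39,"z":0,"ax":0,"ay":0,"az":0},{"x":-4,"y":39,"z":0,"ax":0,"ay":0,"az":0},{"x":-4,"y":39,"z":0,"ax":0,"ay":0,"az":0},{"x":-4,"y":39,"z":0,"ax":0,"ay":0,"az":0}]'
python3 - <<'E'
from h import *
im,ci=snap('wrist','w2.png');o=manip.get_obs();print(o['q'],o['finger_gap'])
# back up: where does the rule mid project
E
```

```text
time_s: 0.62
eef_pos: [0.367, -0.4232, 0.214]
orientation: [-3.141, -0.0, 0.263]
wrist_force: [1.1, -0.7, 0.4]
finger_gap: 0.0513
grip_force: 0.0
time_s: 1.03
eef_pos: [0.4669, -0.2483, 0.2142]
orientation: [3.142, -0.0, 0.264]
wrist_force: [1.2, -0.1, -0.5]
finger_gap: 0.0514
grip_force: 0.0
time_s: 1.45
eef_pos: [0.466, -0.0483, 0.2142]
orientation: [3.142, -0.0, 0.264]
wrist_force: [0.6, -0.7, -0.8]
finger_gap: 0.0512
grip_force: 0.0
time_s: 1.87
eef_pos: [0.466, 0.1517, 0.2142]
orientation: [3.141, -0.0, 0.264]
wrist_force: [0.9, -0.3, -1.0]
finger_gap: 0.0512
grip_force: 0.0
time_s: 2.28
eef_pos: [0.4625, 0.1874, 0.2139]
orientation: [3.14, 0.001, 0.262]
wrist_force: [0.9, -0.0, -0.2]
finger_gap: 0.0513
grip_force: 0.0
[-0.34136086  0.38497085 -0.12176057  1.84847874  0.05902135  0.91230933
 -1.80009354] 0.05141941939656859
```

View pics/w2.png

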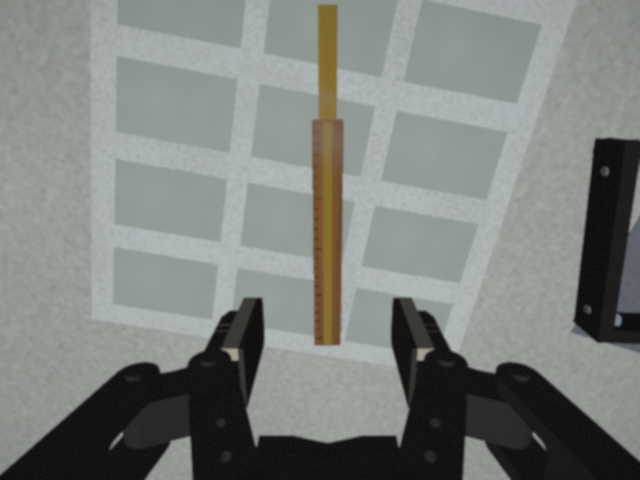

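The wrist view shows the rule in full, from the wooden end at (328,345) to the brass end at (328,4), lying between the fingers.

```bash
python3 - <<'E'
from h import *
ci=manip.camera_info('wrist');o=manip.get_obs()
a=ray(ci,(327.5,345),.010);b=ray(ci,(327.5,4),.014);d=b-a
print(a,b,np.hypot(*d[:2]),(a+b)/2,np.arctan2(d[1],d[0]),o['eef_pos'],o['orientation'])
a=ray(ci,(327.5,120),.014);print(a+d/np.hypot(*d[:2])*-.070)
E
```

```text
[0.3069031  0.14430545 0.01      ] [0.6171349  0.22759431 0.014     ] 0.3212176882933533 [0.462019   0.18594988 0.012     ] 0.2622880258616469 [0.46260603 0.18699836 0.21397236] [3.14042655e+00 5.28313634e-04 2.61167615e-01]
[0.46289377 0.1861859  0.01312832]
```

```bash

python3 -m crank '[{"x":0,"y":0,"z":-35,"ax":0,"ay":0,"az":0},{"x":0,"y":-1,"z":-70,"ax":0,"ay":0,"az":0},{"x":0,"y":-1,"z":-105,"ax":0,"ay":0,"az":0},{"x":0,"y":-1,"z":-135,"ax":0,"ay":0,"az":0},{"x":0,"y":-1,"z":-160,"ax":0,"ay":0,"az":0}]'
python3 -m crank '[{"x":0,"y":0,"z":-8,"ax":0,"ay":0,"az":0},{"x":0,"y":0,"z":-16,"ax":0,"ay":0,"az":0},{"x":0,"y":0,"z":-23,"ax":0,"ay":0,"az":0},{"x":0,"y":0,"z":-30,"ax":0,"ay":0,"az":0},{"x":0,"y":0,"z":-30,"ax":0,"ay":0,"az":0}]'
python3 -m crank '[{"x":0,"y":0,"z":0,"ax":0,"ay":0,"az":0},{"x":0,"y":0,"z":0,"ax":0,"ay":0,"az":0},{"x":0,"y":0,"z":0,"ax":0,"ay":0,"az":0},{"x":0,"y":0,"z":0,"ax":0,"ay":0,"az":0},{"x":0,"y":0,"z":0,"ax":0,"ay":0,"az":0}]' 0.1
```

```text
time_s: 2.75
eef_pos: [0.4622, 0.1854, 0.0523]
orientation: [3.14, 0.002, 0.261]
wrist_force: [-0.4, -0.7, -0.5]
finger_gap: 0.0513
grip_force: 0.0
time_s: 3.17
eef_pos: [0.4626, 0.1877, 0.024]
orientation: [3.142, -0.0, 0.263]
wrist_force: [0.3, -0.3, 0.8]
finger_gap: 0.0515
grip_force: 0.0
time_s: 3.58
eef_pos: [0.4626, 0.188, 0.0245]
orientation: [-3.141, -0.001, 0.264]
wrist_force: [0.5, 0.6, 0.5]
finger_gap: 0.0089
grip_force: 0.0
```

```bash
python3 - <<'E'
from h import *
im,ci=snap('side','s1.png');c=cv2.resize(im[200:400,140:420],(784,560));cv2.imwrite('pics/s1c.png',c[:,:,::-1]);o=manip.get_obs();print(o['finger_gap'],o['grip_force'],o['wrist_force'],o['eef_pos'])
E
```

```text
0.008753688784517072 0.0 [ 0.35053039 -0.72813307  0.57194031] [0.46253318 0.18800834 0.02440802]
```

View pics/s1c.png

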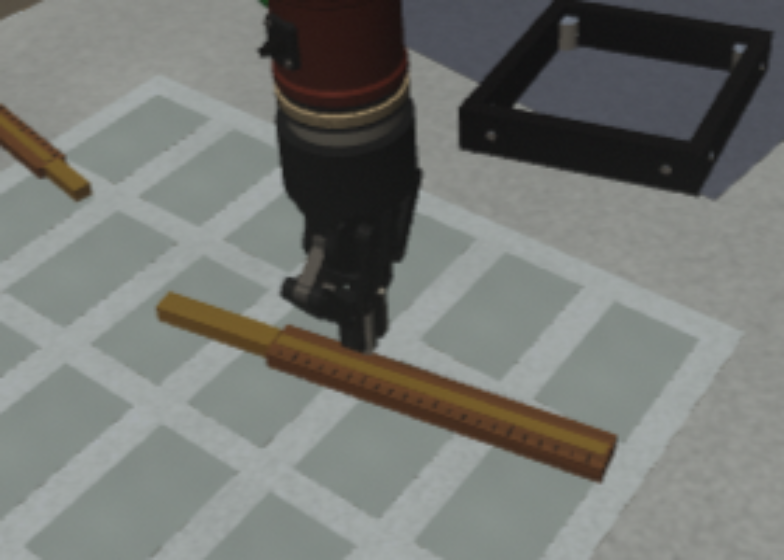

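The fingers have closed at about (358,345) in the crop, above or just behind the rule, so the grasp missed. I'll re-measure the rule.

```bash
python3 - <<'E'
from h import *
im,ci=manip.get_image('side'),manip.camera_info('side')
hsv=cv2.cvtColor(im,cv2.COLOR_RGB2HSV);m=((hsv[...,1]>110)&(hsv[...,0]<25)&(hsv[...,2]>40)).astype(np.uint8)
m[:300]=0;m[390:]=0;m[:,:150]=0;m[:,400:]=0
ys,xs=np.nonzero(m);P=np.array([ray(ci,(x,y),.010)[:2] for x,y in zip(xs,ys)])
print(len(xs),cv2.minAreaRect(P.astype(np.float32)*1000))
# tool tip in side crop
K=np.array(ci['K']);T=np.linalg.inv(np.array(ci['world_from_camera']))
for z in(.002,.014,.024):
    p=T@np.array([.4625,.188,z,1]);q=K@np.array([p[0],-p[1],-p[2]]);q=q[:2]/q[2];print(z,q,(q-[140,200])*2.8)
E
```

```text
2478 ((459.4941101074219, 189.9169921875), (320.5927734375, 35.0096549987793), 14.984313011169434)
0.002 [271.13045872 335.44529357] [367.16528443 379.24682201]
0.014 [270.70590301 330.81593292] [365.97652844 366.28461216]
0.024 [270.34623672 326.89412728] [364.96946282 355.30355639]
```

The rule has not moved, so the fingertips sit higher than I assumed. I'll open, lower in small steps while watching the force, and close again.

```bash

python3 -m crank '[{"x":0,"y":0,"z":0,"ax":0,"ay":0,"az":0},{"x":0,"y":0,"z":0,"ax":0,"ay":0,"az":0},{"x":0,"y":0,"z":0,"ax":0,"ay":0,"az":0},{"x":0,"y":0,"z":0,"ax":0,"ay":0,"az":0}]' 0.6
python3 -m crank '[{"x":0,"y":-1,"z":-2,"ax":0,"ay":0,"az":0},{"x":0,"y":-1,"z":-4,"ax":0,"ay":0,"az":0},{"x":0,"y":-1,"z":-6,"ax":0,"ay":0,"az":0},{"x":0,"y":-1,"z":-6,"ax":0,"ay":0,"az":0}]'
python3 - <<'E'
from h import *
im,ci=snap('side','s2.png');c=cv2.resize(im[220:370,170:370],(800,600));cv2.imwrite('pics/s2c.png',c[:,:,::-1])
E
```

```text
time_s: 4.02
eef_pos: [0.4624, 0.1879, 0.0241]
orientation: [-3.142, 0.0, 0.264]
wrist_force: [0.5, 0.1, -0.1]
finger_gap: 0.0513
grip_force: 0.0
time_s: 4.35
eef_pos: [0.462, 0.1867, 0.0176]
orientation: [3.141, 0.001, 0.264]
wrist_force: [0.5, -0.5, -0.9]
finger_gap: 0.0516
grip_force: 0.0
```

View pics/s2c.png

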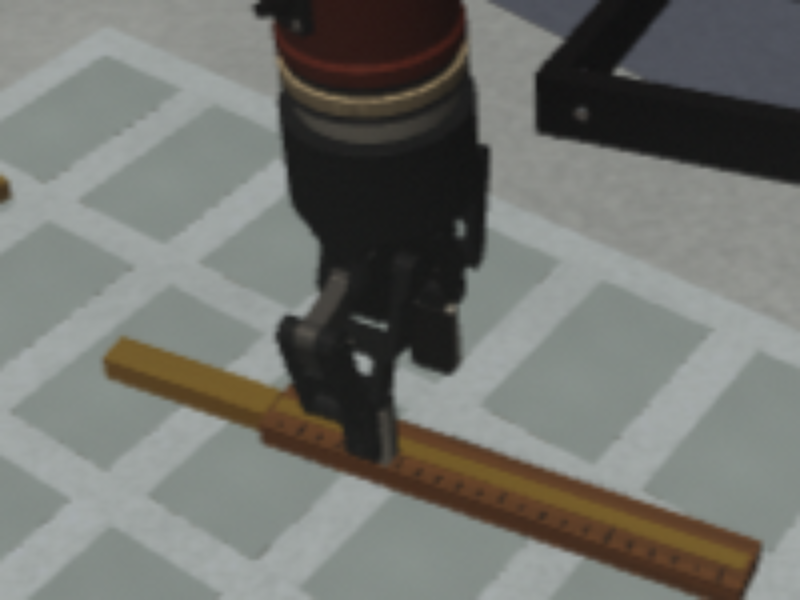

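The open fingers straddle the rule. The near fingertip ends at crop (370,460), still above the bench.

```bash
python3 - <<'E'
from h import *
ci=manip.camera_info('side');K=np.array(ci['K']);T=np.linalg.inv(np.array(ci['world_from_camera']))
n=np.array([-np.sin(.262),np.cos(.262)])
for d in(.026,.038,-.026,-.038):
  for z in(0,.01,.02,.03):
    p=T@np.array([*(np.array([.462,.187])+n*d),z,1]);q=K@np.array([p[0],-p[1],-p[2]]);q=q[:2]/q[2];print(d,z,((q-[170,220])*4).round())
E
```

```text
0.026 0 [379. 506.]
0.026 0.01 [377. 490.]
0.026 0.02 [376. 475.]
0.026 0.03 [374. 459.]
0.038 0 [365. 526.]
0.038 0.01 [364. 510.]
0.038 0.02 [362. 495.]
0.038 0.03 [360. 479.]
-0.026 0 [434. 424.]
-0.026 0.01 [433. 409.]
-0.026 0.02 [432. 394.]
-0.026 0.03 [431. 378.]
-0.038 0 [446. 407.]
-0.038 0.01 [445. 391.]
-0.038 0.02 [444. 376.]
-0.038 0.03 [443. 360.]
```

By projection the tips are at z≈0.028, while the reported TCP is 0.0176. The stated tool offset therefore doesn't match what the camera shows, and I'll trust the picture. Lowering a further 19 mm in steps.

```bash

python3 -m crank '[{"x":0,"y":0,"z":-4,"ax":0,"ay":0,"az":0},{"x":0,"y":0,"z":-8,"ax":0,"ay":0,"az":0},{"x":0,"y":0,"z":-12,"ax":0,"ay":0,"az":0},{"x":0,"y":0,"z":-12,"ax":0,"ay":0,"az":0}]'
python3 -m crank '[{"x":0,"y":0,"z":-2,"ax":0,"ay":0,"az":0},{"x":0,"y":0,"z":-4,"ax":0,"ay":0,"az":0},{"x":0,"y":0,"z":-6,"ax":0,"ay":0,"az":0},{"x":0,"y":0,"z":-6,"ax":0,"ay":0,"az":0}]'
python3 - <<'E'
from h import *
im,ci=snap('side','s3.png');c=cv2.resize(im[220:370,170:370],(800,600));cv2.imwrite('pics/s3c.png',c[:,:,::-1])
E
```

```text
time_s: 4.73
eef_pos: [0.4617, 0.1867, 0.0052]
orientation: [3.141, 0.002, 0.264]
wrist_force: [-0.1, -0.9, 0.0]
finger_gap: 0.051
grip_force: 0.0
time_s: 5.07
eef_pos: [0.4621, 0.1868, -0.0002]
orientation: [3.142, 0.001, 0.264]
wrist_force: [-0.3, 0.2, -0.4]
finger_gap: 0.0512
grip_force: 0.0
```

View pics/s3c.png

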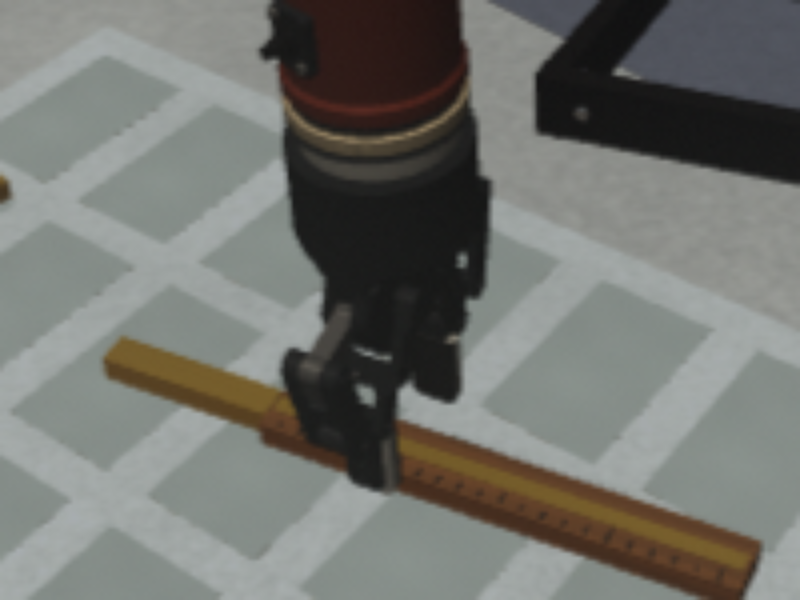

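The tips are now at z≈0.010 (near tip at (375,490)), below the rule's top. Lowering 2 mm more and closing.

```bash

python3 -m crank '[{"x":0,"y":0,"z":-2,"ax":0,"ay":0,"az":0},{"x":0,"y":0,"z":-2,"ax":0,"ay":0,"az":0}]'
python3 -m crank '[{"x":0,"y":0,"z":0,"ax":0,"ay":0,"az":0},{"x":0,"y":0,"z":0,"ax":0,"ay":0,"az":0},{"x":0,"y":0,"z":0,"ax":0,"ay":0,"az":0},{"x":0,"y":0,"z":0,"ax":0,"ay":0,"az":0},{"x":0,"y":0,"z":0,"ax":0,"ay":0,"az":0}]' 0.1
```

```text
time_s: 5.28
eef_pos: [0.4623, 0.1869, -0.0021]
orientation: [-3.142, 0.0, 0.264]
wrist_force: [-0.6, 0.2, -0.2]
finger_gap: 0.0512
grip_force: 0.0
time_s: 5.7
eef_pos: [0.4624, 0.1869, -0.0018]
orientation: [-3.142, -0.0, 0.264]
wrist_force: [-0.1, 0.3, 0.3]
finger_gap: 0.0084
grip_force: 0.0
```

```bash
python3 - <<'E'
from h import *
im,ci=snap('side','s4.png');c=cv2.resize(im[220:370,170:370],(400,300))
im,ci=snap('scene','s5.png');d=cv2.resize(im[200:350,330:480],(300,300))
im,ci=snap('wrist','w4.png');e=cv2.resize(im,(400,300))
cv2.imwrite('pics/s4c.png',np.vstack([np.hstack([c,d,d[:,:100]*0]),np.hstack([e,e*0])])[:,:,::-1]);print(manip.get_obs()['finger_gap'])
E
```

```text
0.008182682582500773
```

View pics/s4c.png

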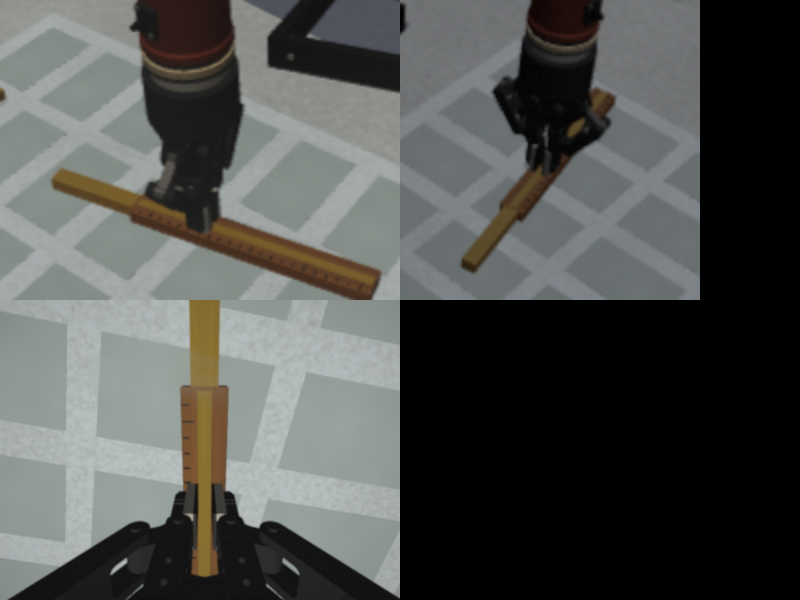

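The fingers closed on top of the rule again; in all three views they sit on or over it, and it hasn't moved. I'll reopen and go lower until the bench stops them.

```bash

python3 -m crank '[{"x":0,"y":0,"z":0,"ax":0,"ay":0,"az":0},{"x":0,"y":0,"z":0,"ax":0,"ay":0,"az":0},{"x":0,"y":0,"z":0,"ax":0,"ay":0,"az":0},{"x":0,"y":0,"z":0,"ax":0,"ay":0,"az":0}]' 0.6
for i in 1 2 3; do python3 -m crank '[{"x":0,"y":0,"z":-1,"ax":0,"ay":0,"az":0},{"x":0,"y":0,"z":-2,"ax":0,"ay":0,"az":0},{"x":0,"y":0,"z":-2,"ax":0,"ay":0,"az":0}]' | grep -E "eef|wrist"; done
python3 -m crank '[{"x":0,"y":0,"z":0,"ax":0,"ay":0,"az":0},{"x":0,"y":0,"z":0,"ax":0,"ay":0,"az":0},{"x":0,"y":0,"z":0,"ax":0,"ay":0,"az":0},{"x":0,"y":0,"z":0,"ax":0,"ay":0,"az":0},{"x":0,"y":0,"z":0,"ax":0,"ay":0,"az":0}]' 0.1
```

```text
time_s: 6.18
eef_pos: [0.4624, 0.1869, -0.0019]
orientation: [-3.142, -0.0, 0.264]
wrist_force: [0.0, 0.3, -0.6]
finger_gap: 0.0511
grip_force: 0.0
eef_pos: [0.4622, 0.1868, -0.0041]
wrist_force: [-0.5, 0.4, 0.5]
eef_pos: [0.4622, 0.1869, -0.0061]
wrist_force: [0.2, -0.5, 0.2]
eef_pos: [0.4623, 0.1868, -0.0081]
wrist_force: [0.3, -0.2, 0.0]
time_s: 7.35
eef_pos: [0.4624, 0.187, -0.0075]
orientation: [-3.141, -0.0, 0.264]
wrist_force: [-1.7, -0.1, 5.4]
finger_gap: 0.0254
grip_force: 59.0
```

A grip at last, but at 25 mm on what looks like the top edge (5 N upward). I'll reopen and take it 4 mm deeper.

```bash

python3 -m crank '[{"x":0,"y":0,"z":0,"ax":0,"ay":0,"az":0},{"x":0,"y":0,"z":0,"ax":0,"ay":0,"az":0},{"x":0,"y":0,"z":0,"ax":0,"ay":0,"az":0},{"x":0,"y":0,"z":0,"ax":0,"ay":0,"az":0}]' 0.6
for i in 1 2; do python3 -m crank '[{"x":0,"y":0,"z":-1,"ax":0,"ay":0,"az":0},{"x":0,"y":0,"z":-2,"ax":0,"ay":0,"az":0},{"x":0,"y":0,"z":-2,"ax":0,"ay":0,"az":0}]' | grep -E "eef|wrist"; done
python3 -m crank '[{"x":0,"y":0,"z":0,"ax":0,"ay":0,"az":0},{"x":0,"y":0,"z":0,"ax":0,"ay":0,"az":0},{"x":0,"y":0,"z":0,"ax":0,"ay":0,"az":0},{"x":0,"y":0,"z":0,"ax":0,"ay":0,"az":0},{"x":0,"y":0,"z":0,"ax":0,"ay":0,"az":0}]' 0.1
```

```text
time_s: 7.68
eef_pos: [0.4623, 0.1869, -0.0081]
orientation: [3.142, 0.0, 0.264]
wrist_force: [-0.0, 0.7, 0.7]
finger_gap: 0.0513
grip_force: 0.0
eef_pos: [0.4622, 0.1868, -0.0102]
wrist_force: [-0.4, -0.1, -0.1]
eef_pos: [0.4622, 0.1868, -0.0121]
wrist_force: [-0.8, 0.4, -0.8]
time_s: 8.6
eef_pos: [0.4624, 0.1869, -0.0116]
orientation: [-3.142, -0.0, 0.264]
wrist_force: [-1.3, -0.3, 4.8]
finger_gap: 0.0259
grip_force: 59.6
```

```bash

python3 -m crank '[{"x":0,"y":0,"z":5,"ax":0,"ay":0,"az":0},{"x":0,"y":0,"z":15,"ax":0,"ay":0,"az":0},{"x":0,"y":0,"z":30,"ax":0,"ay":0,"az":0},{"x":0,"y":0,"z":45,"ax":0,"ay":0,"az":0},{"x":0,"y":0,"z":60,"ax":0,"ay":0,"az":0}]'
python3 -m crank '[{"x":0,"y":0,"z":15,"ax":0,"ay":0,"az":0},{"x":0,"y":0,"z":30,"ax":0,"ay":0,"az":0},{"x":0,"y":0,"z":40,"ax":0,"ay":0,"az":0},{"x":0,"y":0,"z":40,"ax":0,"ay":0,"az":0}]'
python3 - <<'E'
from h import *
im,ci=snap('side','s6.png');c=cv2.resize(im[170:370,140:440],(450,300))
im,ci=snap('wrist','w6.png');e=cv2.resize(im,(350,300))
cv2.imwrite('pics/s6c.png',np.hstack([c,e])[:,:,::-1])
E
```

```text
time_s: 9.02
eef_pos: [0.4622, 0.1868, 0.0491]
orientation: [3.142, 0.0, 0.264]
wrist_force: [0.5, 0.0, -1.3]
finger_gap: 0.0257
grip_force: 59.3
time_s: 9.35
eef_pos: [0.4637, 0.1874, 0.0903]
orientation: [-3.141, -0.005, 0.264]
wrist_force: [-0.4, 0.2, -1.2]
finger_gap: 0.026
grip_force: 59.3
```

View pics/s6c.png

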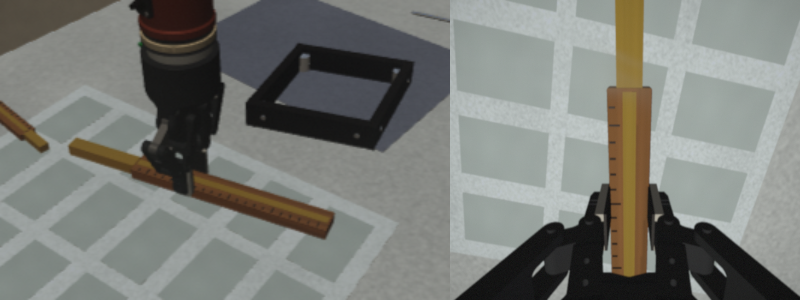

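The rule is held level and centred, with 60 mm clear of the frame's top. I'll carry it to the frame's centre (0.508, -0.168) and turn it to the short diagonal (yaw -0.488).

```bash

for i in 1 2 3; do python3 -m crank '[{"x":3,"y":-24,"z":0,"ax":0,"ay":0,"az":-0.05},{"x":6,"y":-48,"z":0,"ax":0,"ay":0,"az":-0.10},{"x":9,"y":-72,"z":0,"ax":0,"ay":0,"az":-0.15},{"x":12,"y":-96,"z":0,"ax":0,"ay":0,"az":-0.2},{"x":15,"y":-118,"z":0,"ax":0,"ay":0,"az":-0.25}]'; done
python3 -m crank '[{"x":1,"y":-1,"z":0,"ax":0,"ay":0,"az":0},{"x":1,"y":-1,"z":0,"ax":0,"ay":0,"az":0},{"x":1,"y":-1,"z":0,"ax":0,"ay":0,"az":0}]'
python3 - <<'E'
from h import *
im,ci=snap('scene','s7.png');c=cv2.resize(im[120:300,180:390],(400,343))
im,ci=snap('side','s8.png');e=cv2.resize(im[130:300,260:470],(400,343))
cv2.imwrite('pics/s7c.png',np.hstack([c,e])[:,:,::-1])
o=manip.get_obs();print(o['eef_pos'],o['orientation'])
E
```

```text
time_s: 9.87
eef_pos: [0.4764, 0.0672, 0.0869]
orientation: [3.141, 0.003, 0.011]
wrist_force: [0.9, -0.0, -1.9]
finger_gap: 0.0266
grip_force: 59.4
time_s: 10.28
eef_pos: [0.4914, -0.0507, 0.0869]
orientation: [3.141, 0.003, -0.239]
wrist_force: [0.1, 0.4, -1.7]
finger_gap: 0.0258
grip_force: 59.4
time_s: 10.7
eef_pos: [0.5064, -0.1685, 0.0868]
orientation: [3.141, 0.003, -0.489]
wrist_force: [0.1, -0.5, -2.2]
finger_gap: 0.0262
grip_force: 59.4
time_s: 10.95
eef_pos: [0.5076, -0.1667, 0.0871]
orientation: [-3.141, 0.003, -0.485]
wrist_force: [-0.3, 0.2, -2.8]
finger_gap: 0.0262
grip_force: 59.4
[ 0.50793997 -0.16603192  0.08748161] [-3.14076216e+00  2.18452374e-03 -4.83254437e-01]
```

View pics/s7c.png

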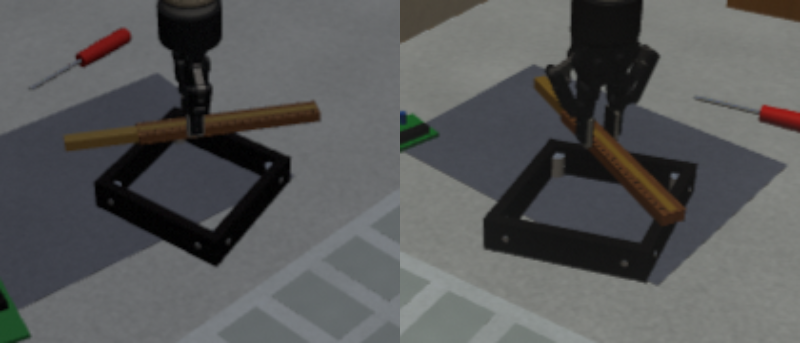

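Both views show the rule above the frame and parallel to the short diagonal: its right end is toward corner (290,165) and its left end toward (97,190) in the left panel. Lowering.

```bash

python3 -m crank '[{"x":0,"y":-1,"z":-10,"ax":0,"ay":0,"az":0},{"x":0,"y":-1,"z":-22,"ax":0,"ay":0,"az":0},{"x":0,"y":-1,"z":-34,"ax":0,"ay":0,"az":0},{"x":0,"y":-1,"z":-44,"ax":0,"ay":0,"az":0},{"x":0,"y":-1,"z":-50,"ax":0,"ay":0,"az":0}]'
python3 -m crank '[{"x":0,"y":0,"z":-2,"ax":0,"ay":0,"az":0},{"x":0,"y":0,"z":-4,"ax":0,"ay":0,"az":0},{"x":0,"y":0,"z":-6,"ax":0,"ay":0,"az":0},{"x":0,"y":0,"z":-7,"ax":0,"ay":0,"az":0},{"x":0,"y":0,"z":-7,"ax":0,"ay":0,"az":0}]'
python3 -m crank '[{"x":0,"y":0,"z":-0.5,"ax":0,"ay":0,"az":0},{"x":0,"y":0,"z":-1,"ax":0,"ay":0,"az":0},{"x":0,"y":0,"z":-1,"ax":0,"ay":0,"az":0}]'
python3 - <<'E'
from h import *
im,ci=snap('scene','s9.png');c=cv2.resize(im[120:300,180:390],(400,343))
im,ci=snap('side','s10.png');e=cv2.resize(im[130:300,260:470],(400,343))
cv2.imwrite('pics/s9c.png',np.hstack([c,e])[:,:,::-1])
E
```

```text
time_s: 11.47
eef_pos: [0.5075, -0.1681, 0.0364]
orientation: [3.141, 0.003, -0.485]
wrist_force: [0.1, 0.0, -2.4]
finger_gap: 0.0259
grip_force: 59.4
time_s: 11.88
eef_pos: [0.5085, -0.1692, 0.0313]
orientation: [-3.141, -0.0, -0.486]
wrist_force: [-0.7, -0.1, -1.7]
finger_gap: 0.0262
grip_force: 59.4
time_s: 12.13
eef_pos: [0.5085, -0.1691, 0.0302]
orientation: [-3.141, -0.0, -0.486]
wrist_force: [0.4, -0.2, -2.3]
finger_gap: 0.0259
grip_force: 59.4
```

View pics/s9c.png

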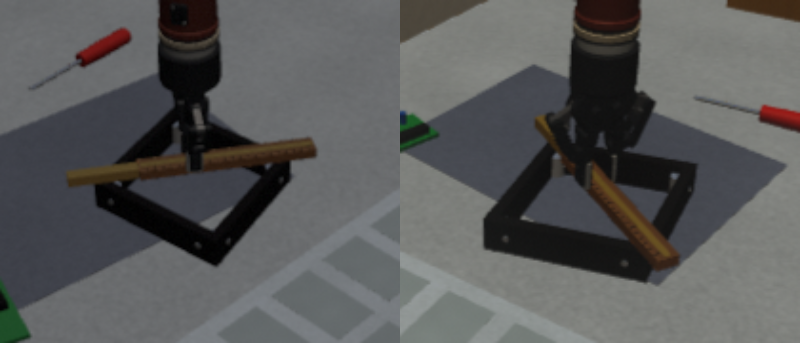

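The rule lies over both short-diagonal corners. I'll ease it down to contact.

```bash

for i in 1 2 3; do python3 -m crank '[{"x":0,"y":0,"z":-0.5,"ax":0,"ay":0,"az":0},{"x":0,"y":0,"z":-1,"ax":0,"ay":0,"az":0},{"x":0,"y":0,"z":-1,"ax":0,"ay":0,"az":0}]' |grep -E "eef|wrist"; done
python3 - <<'E'
from h import *
im,ci=snap('scene','s11.png')
hsv=cv2.cvtColor(im,cv2.COLOR_RGB2HSV);m=((hsv[...,1]>110)&(hsv[...,0]>5)&(hsv[...,0]<25)&(hsv[...,2]>40)).astype(np.uint8)
m[:190]=0;m[225:]=0;m[:,:205]=0;m[:,360:]=0
r=cv2.minAreaRect(np.array([ray(ci,(x,y),.050)[:2]*1000 for y,x in zip(*np.nonzero(m))],np.float32));print(r)
c=cv2.boxPoints(r);print(c)
n=np.array([[396,-108],[577,-41],[620,-227],[438,-295]],float);print('centre',n.mean(0))
E
```

```text
eef_pos: [0.5083, -0.1691, 0.029]
wrist_force: [-0.1, 0.7, -1.7]
eef_pos: [0.5084, -0.1691, 0.0285]
wrist_force: [0.0, 0.8, 1.2]
eef_pos: [0.5084, -0.1691, 0.0284]
wrist_force: [-2.6, 2.3, 9.5]
((508.8662109375, -167.59408569335938), (43.05719757080078, 317.7144775390625), 62.019920349121094)
[[ 358.4772  -112.07604]
 [ 639.0543  -261.1364 ]
 [ 659.25525 -223.11212]
 [ 378.6781   -74.05176]]
centre [ 507.75 -167.75]
```

Firm contact at 0.0284 (9.5 N), and the rule is centred on the frame. Hold over a second, lift, turn to the long diagonal (+1.556), and come down.

```bash

H='hold'
for i in 1 2 3; do python3 -m crank '[{"x":0,"y":0,"z":0,"ax":0,"ay":0,"az":0},{"x":0,"y":0,"z":0,"ax":0,"ay":0,"az":0},{"x":0,"y":0,"z":0,"ax":0,"ay":0,"az":0},{"x":0,"y":0,"z":0,"ax":0,"ay":0,"az":0},{"x":0,"y":0,"z":0,"ax":0,"ay":0,"az":0}]'|grep -E "time|wrist"; done
python3 -m crank '[{"x":0,"y":0,"z":5,"ax":0,"ay":0,"az":0},{"x":0,"y":0,"z":15,"ax":0,"ay":0,"az":0},{"x":0,"y":0,"z":28,"ax":0,"ay":0,"az":0},{"x":0,"y":0,"z":40,"ax":0,"ay":0,"az":0},{"x":0,"y":0,"z":42,"ax":0,"ay":0,"az":0}]'
for i in 1 2 3; do python3 -m crank '[{"x":0,"y":0,"z":0,"ax":0,"ay":0,"az":0.1},{"x":0,"y":0,"z":0,"ax":0,"ay":0,"az":0.2},{"x":0,"y":0,"z":0,"ax":0,"ay":0,"az":0.3},{"x":0,"y":0,"z":0,"ax":0,"ay":0,"az":0.4},{"x":0,"y":0,"z":0,"ax":0,"ay":0,"az":0.5}]'; done
python3 -m crank '[{"x":0,"y":0,"z":0,"ax":0,"ay":0,"az":0.04},{"x":0,"y":1,"z":0,"ax":0,"ay":0,"az":0.055},{"x":0,"y":1,"z":0,"ax":0,"ay":0,"az":0.055},{"x":0,"y":1,"z":0,"ax":0,"ay":0,"az":0.055}]'
python3 -c "
from h import *
snap('scene','s12.png')"
```

```text
time_s: 13.45
wrist_force: [-2.0, -0.1, 9.2]
time_s: 13.87
wrist_force: [-3.2, 1.1, 9.6]
time_s: 14.28
wrist_force: [-2.4, 0.6, 9.3]
time_s: 14.7
eef_pos: [0.5099, -0.1697, 0.0712]
orientation: [-3.141, -0.004, -0.486]
wrist_force: [0.9, 0.8, -1.3]
finger_gap: 0.026
grip_force: 59.4
time_s: 15.12
eef_pos: [0.5082, -0.1691, 0.0689]
orientation: [-3.142, 0.0, 0.019]
wrist_force: [-0.6, 0.4, -2.2]
finger_gap: 0.026
grip_force: 59.4
time_s: 15.53
eef_pos: [0.5081, -0.1692, 0.0688]
orientation: [-3.141, 0.0, 0.519]
wrist_force: [-0.1, -0.4, -1.6]
finger_gap: 0.026
grip_force: 59.4
time_s: 15.95
eef_pos: [0.5081, -0.1693, 0.0688]
orientation: [-3.141, 0.0, 1.018]
wrist_force: [0.4, -0.3, -1.3]
finger_gap: 0.026
grip_force: 59.4
time_s: 16.28
eef_pos: [0.5082, -0.1681, 0.0689]
orientation: [-3.141, 0.0, 1.068]
wrist_force: [-0.8, -0.8, -1.4]
finger_gap: 0.0263
grip_force: 59.4
```

```bash

python3 -m crank '[{"x":0,"y":0,"z":-10,"ax":0,"ay":0,"az":0},{"x":0,"y":0,"z":-20,"ax":0,"ay":0,"az":0},{"x":0,"y":0,"z":-30,"ax":0,"ay":0,"az":0},{"x":0,"y":0,"z":-36,"ax":0,"ay":0,"az":0},{"x":0,"y":0,"z":-38,"ax":0,"ay":0,"az":0}]'|grep -E "eef|wrist"
for i in 1 2 3; do python3 -m crank '[{"x":0,"y":0,"z":-0.5,"ax":0,"ay":0,"az":0},{"x":0,"y":0,"z":-1,"ax":0,"ay":0,"az":0},{"x":0,"y":0,"z":-1,"ax":0,"ay":0,"az":0}]' |grep -E "eef|wrist"; done
python3 - <<'E'
from h import *
im,ci=snap('scene','s13.png');c=cv2.resize(im[120:300,180:390],(400,343))
im,ci=snap('side','s14.png');e=cv2.resize(im[130:300,260:470],(400,343))
cv2.imwrite('pics/s13c.png',np.hstack([c,e])[:,:,::-1])
E
```

```text
eef_pos: [0.5071, -0.1678, 0.0292]
wrist_force: [-0.1, -0.3, -1.2]
eef_pos: [0.5087, -0.1681, 0.0303]
wrist_force: [-0.7, 0.7, -2.0]
eef_pos: [0.5085, -0.1682, 0.0293]
wrist_force: [-0.3, -0.6, -1.9]
eef_pos: [0.5085, -0.1682, 0.0285]
wrist_force: [-0.7, 0.1, 1.3]
```

View pics/s13c.png

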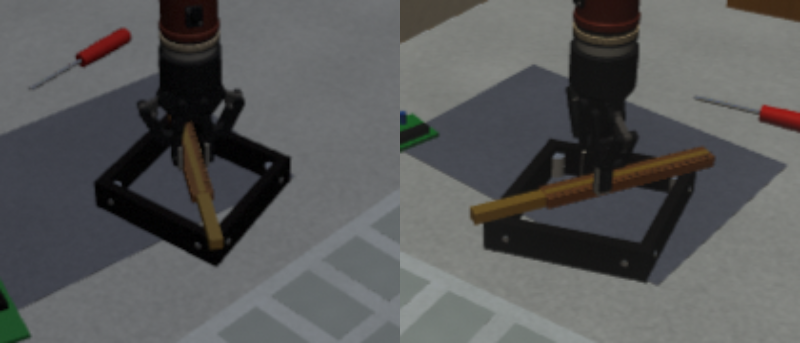

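The rule lies over the near corner (217,250 in the left panel) and the opposite far one, and the frame is unmoved. One more millimetre, hold, release, and rise straight up.

```bash

python3 -m crank '[{"x":0,"y":0,"z":-0.5,"ax":0,"ay":0,"az":0},{"x":0,"y":0,"z":-0.5,"ax":0,"ay":0,"az":0},{"x":0,"y":0,"z":-0.5,"ax":0,"ay":0,"az":0},{"x":0,"y":0,"z":-0.5,"ax":0,"ay":0,"az":0},{"x":0,"y":0,"z":-0.5,"ax":0,"ay":0,"az":0}]'
for i in 1 2 ; do python3 -m crank '[{"x":0,"y":0,"z":0,"ax":0,"ay":0,"az":0},{"x":0,"y":0,"z":0,"ax":0,"ay":0,"az":0},{"x":0,"y":0,"z":0,"ax":0,"ay":0,"az":0},{"x":0,"y":0,"z":0,"ax":0,"ay":0,"az":0},{"x":0,"y":0,"z":0,"ax":0,"ay":0,"az":0}]'|grep wrist;done
python3 -m crank '[{"x":0,"y":0,"z":0,"ax":0,"ay":0,"az":0},{"x":0,"y":0,"z":0,"ax":0,"ay":0,"az":0},{"x":0,"y":0,"z":0,"ax":0,"ay":0,"az":0},{"x":0,"y":0,"z":0,"ax":0,"ay":0,"az":0},{"x":0,"y":0,"z":0,"ax":0,"ay":0,"az":0}]' 0.6
python3 -m crank '[{"x":0,"y":0,"z":5,"ax":0,"ay":0,"az":0},{"x":0,"y":0,"z":15,"ax":0,"ay":0,"az":0},{"x":0,"y":0,"z":30,"ax":0,"ay":0,"az":0},{"x":0,"y":0,"z":50,"ax":0,"ay":0,"az":0},{"x":0,"y":0,"z":75,"ax":0,"ay":0,"az":0}]'|grep wrist
python3 -m crank '[{"x":0,"y":0,"z":20,"ax":0,"ay":0,"az":0},{"x":0,"y":0,"z":40,"ax":0,"ay":0,"az":0},{"x":0,"y":0,"z":60,"ax":0,"ay":0,"az":0},{"x":0,"y":0,"z":75,"ax":0,"ay":0,"az":0},{"x":0,"y":0,"z":75,"ax":0,"ay":0,"az":0}]'
python3 - <<'E'
from h import *
im,ci=snap('scene','s15.png')
hsv=cv2.cvtColor(im,cv2.COLOR_RGB2HSV);m=((hsv[...,1]>110)&(hsv[...,0]>5)&(hsv[...,0]<25)&(hsv[...,2]>40)).astype(np.uint8)
m[:165]=0;m[260:]=0;m[:,:235]=0;m[:,330:]=0
print(cv2.minAreaRect(np.array([ray(ci,(x,y),.050)[:2]*1000 for y,x in zip(*np.nonzero(m))],np.float32)))
for n,s in(('scene',(282,216)),('side',(360,232))):
    im,ci=manip.get_image(n),manip.camera_info(n)
    k=(im.max(2)<50).astype(np.uint8);k[:170]=0;k[262 if n=='scene' else 272:]=0;x0,x1=(225,338) if n=='scene' else (300,420);k[:,:x0]=0;k[:,x1:]=0
    print(n,cv2.boundingRect(k))
    im0=cv2.imread('pics/%s0.png'%n);k=(im0.max(2)<50).astype(np.uint8);k[:170]=0;k[262 if n=='scene' else 272:]=0;k[:,:x0]=0;k[:,x1:]=0
    print(n,cv2.boundingRect(k))
E
```

```text
time_s: 18.02
eef_pos: [0.5085, -0.1682, 0.0284]
orientation: [3.141, 0.0, 1.069]
wrist_force: [-1.1, -0.6, 6.5]
finger_gap: 0.0259
grip_force: 60.3
wrist_force: [-2.4, -0.4, 6.0]
wrist_force: [-1.6, 0.6, 7.3]
time_s: 19.27
eef_pos: [0.5084, -0.1681, 0.0274]
orientation: [-3.141, -0.0, 1.069]
wrist_force: [1.0, 0.5, -0.8]
finger_gap: 0.0513
grip_force: 0.0
wrist_force: [0.0, -0.8, -0.4]
time_s: 20.1
eef_pos: [0.5107, -0.1683, 0.1818]
orientation: [3.134, -0.002, 1.069]
wrist_force: [-0.1, -0.4, 0.5]
finger_gap: 0.0515
grip_force: 0.0
((510.2392578125, -165.55154418945312), (331.3725280761719, 28.730077743530273), 60.9155158996582)
scene (229, 172, 104, 88)
scene (229, 176, 104, 84)
side (304, 199, 116, 71)
side (304, 199, 112, 71)
```

```bash

python3 -m crank '[{"x":0,"y":0,"z":0,"ax":0,"ay":0,"az":0},{"x":0,"y":0,"z":0,"ax":0,"ay":0,"az":0},{"x":0,"y":0,"z":0,"ax":0,"ay":0,"az":0},{"x":0,"y":0,"z":0,"ax":0,"ay":0,"az":0},{"x":0,"y":0,"z":0,"ax":0,"ay":0,"az":0}]'|grep time
python3 -c "
from rig import manip
print(manip.finish_job())"
```

```text
time_s: 20.67
the job is handed in; nothing more can be done
None
```

The rule was lowered across the shorter diagonal and held there, then laid across the longer diagonal and let go; the frame showed no movement in the camera views, and the job was handed in at about 20.7 s (no verdict was returned).

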